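# Put the long pencil box away under the desk riser

## Robot

A 7-joint arm with a two-finger parallel gripper is mounted at the origin on the work surface. World frame = base frame: x ahead of the robot, y to its left, z up, the work surface at z = 0. Lengths are in m, angles in rad, forces in N, time in s.
With the tool pointing down it reaches from about 0.4 to 0.85 m from the base axis. Payload 4.5 kg.
Tool frame: the origin (TCP) lies midway between the tips of the shut fingers; the grasp point (between the pads) lies 19 mm behind it; z points along the fingers, y is the direction in which the jaws open and shut (so a half turn about z gives the same grasp; the last joint's range is limited). The gripper opens to 88 mm and grips with 3 to 60 N. Pads are 18 mm wide; open, the fingers measure 123 mm over their backs; the gripper's body (75 mm by 187 mm) begins 45 mm behind the grasp point.
Start: joints at [1.154, 0.689, -0.195, 1.565, 0.157, 0.902, -0.215], TCP at [0.272, -0.563, 0.239] pointing down, gripper open.
Joint ranges: [-3.01, 3.01], [-0.46, 2.08], [-1.47, 1.51], [0.13, 2.56], [-1, 4.14], [0.04, 2.09], [-2.66, 2.66]. Speed limits (rad/s): [2.57, 2.57, 3.14, 3.14, 3.14, 3.14, 3.14].

## Interface

Orientations are given as a unit quaternion [x, y, z, w].
In Python, from plant import r gives the robot as it stands. The module is installed in compiled form; this text tells all that it offers.
- The arm moves only by the tool carry_out, never from a script. Its argument "commands" is a list of rows, each a list of 6 numbers: the shift along the tool's x, y, z in m, then the turn, a rotation vector about the tool's x, y, z in degrees. In form: [[dx, dy, dz, wx, wy, wz], ...]. A call has 1 to 12 rows; each row is the pose to reach, as a shift and turn from the pose commanded when the call began, along the tool's axes at that moment; what a row does not reach only later rows make up. A row lasts 1/10 s, in which the tool goes at most 50 mm and 8.59 degrees, less where a joint would pass 70% of its speed; a pose out of reach is approached as far as the arm can. A call with a gripper value outside its range is refused whole. "fingers" is the closure in counts, from 0 (fully open) to 255 (shut), set as the call begins (left out, the last holds). The fingers move at their own pace and stop on an object; "grip_force" is the grip in N (left out, the last holds). Time passes only in rows, so rows that repeat a pose let the fingers close. It gives the time, the measured TCP pose, the force and the opening at its end, in the units of the state.
- r.get_state(): the state, without advancing time (a new reading comes with each control period).
- r.snapshot(name): name is "scene" or "top" or "wrist"; returns a dict with "img" (384x512x3 uint8, blue, green, red), "intrinsics" (3x3 intrinsics, pixels), "k1" (the pictures are not rectified: a ray, as slopes to the right and down, at radius r is drawn at 1 + k1 r^2 times it, then the intrinsics apply), "extrinsics" (4x4, takes a point from camera to world coordinates); the wrist camera has in their place "tool_from_camera" (4x4, takes a point from camera to tool coordinates, whose origin is the TCP and whose axes are the flange's). Camera axes: x right, y down, z forward; pixel columns grow to the right and rows downward; lengths in m; the calibration is good to about 2 mm. A picture is of the moment at which its call begins: read the wrist's pose just before it. There is no depth.
- r.finish_job(): hands the job in, once; it reports no verdict.
Trained networks look in a picture, given as the dict that the camera call returned (one of the last four; its "shot" number tells which), for a name from the list of things; names that differ only in an ending like _2 or _b are one class to them, and where a whole thing is asked for, a point or a joint stands for the part that bears it (a point fixed in the world has none). Each returns a list of dicts, best first, with "p" (0 to 1); they miss things now and then, are a little off and sometimes report something else, mostly with a low value. They report only what shows in the picture. A call takes as long as a camera call.
- r.spot_in(picture, label): "xyz" ([x, y, z] in m, in world coordinates, good to about 4 mm: the middle of the surface that is visible of it).
- r.spot_point(picture, label): "xyz" ([x, y, z] in m, in world coordinates, good to about 4 mm: a listed point, or the origin of a listed thing).
The state is a dict: "clock": time; "q": joint angles; "qd": joint speeds; "joint_torque": joint torques, N m; "tool_pos": TCP position; "eef_rot": TCP orientation; "contact_force": force on the tool from outside, world axes, zero at the start; "moment": the same for the moment, N m; "opening": opening from 0.0 (shut) to 1.0 (fully open).
Only numpy, scipy, OpenCV 4.12 (cv2) and the standard library are available. Lean on these libraries where they do the work, as an engineer would, in place of code of your own. Each camera call takes 0.05 s, during which the arm holds its last target.

## Task

Put the long wooden pencil box away: slide it lengthwise into the one empty bay under the desk riser, straight, and all the way in until it meets the back of the bay, then let go. Leave the short wooden box where it is.

Things in the scene. Friction and masses are not known exactly. Their poses are not given: they have to be found in the camera images.
- pencil_box_center (a point): The long wooden pencil box (move this one): closed, plain wood, lying flat on the table, 180 long x 48 wide x 30 mm high, 0.11 to 0.22 kg, loose. The point is its centre, 15 mm above its underside; x runs along its length, z up. Either end may go in first. It starts to the left or right of the riser, the short box on the other side.
- bay_mouth (a point): Mouth of the riser's empty bay, the one with nothing sticking out. The point is the middle of the mouth at table height, in the plane of the riser's front edge; x points straight into the bay, y across, z up. The bay is 78 wide, 48 high and 110 mm deep; a fixed wooden back stops the box there, with 70 mm of it still outside. Its floor is the table top.
- short_box_center (a point): The short wooden box (leave it): same wood, width and height as the pencil box but only 110 mm long; 110 x 48 x 30 mm, loose. The point is its centre, half-way up; x along its length.
- riser: Fixed low plywood shelf, 306 wide x 220 deep x 60 mm high (board 12 mm), three bays 96 mm apart open towards the robot; two hold things that stick out up to 34 mm. Papers and pencils on top begin 70 mm behind the front edge, up to 100 mm above the table. Origin: middle of its front edge, at table height; x points into the bays.

How it is judged:
At the end, for the whole second after the job is handed in: The long pencil box lies flat on the table at rest in the empty bay, released, its inner end within 14 mm of the bay's back, its length within 10 degrees of the bay's direction (x of pencil_box_center in the frame of bay_mouth between 0.006 and 0.035 m and y of pencil_box_center in the frame of bay_mouth between -0.02 and 0.02 m and z of pencil_box_center in the frame of bay_mouth below 0.025 m and angle between the x axis of pencil_box_center and the x axis of bay_mouth, either way round below 0.175 rad and angle between pencil_box_center's own z axis and vertical below 0.1 rad and linear speed of pencil_box below 0.01 m/s); the robot touches nothing.
It fails at once if the short wooden box is pushed more than 20 mm from its place (distance of short_box_center from where it was at the start of the episode above 0.02 m).
It also fails if it takes over 43 s, if anything falls off the work surface, if the arm or the gripper's body presses on something with over 40 N, if the wrist force passes 120 N, or if a joint passes its speed limit or range.

## Working session

There is one attempt and no reset: what is moved stays moved. The work goes in short steps, Python scripts to look and compute and a tool call to move; the robot and the scene stay as the last step left them, time stands still between calls to the robot, and variables do not carry over. Pictures are saved under pics/ and viewed, and the job is handed in when it is done.

Besides the shell and the picture viewer there is one more tool, called after "Request:" by a JSON object that holds its "api" and its "payload". carry_out: Moves the arm, as the interface text tells. Its arguments: {"type":"object","properties":{"commands":{"type":"array","items":{"type":"array","items":{"type":"number"}}},"fingers":{"type":"number"},"grip_force":{"type":"number"}},"required":["commands"]}

```bash
mkdir -p pics; cat > h.py <<'E'
import numpy as np, cv2
from plant import r
from scipy.spatial.transform import Rotation as R
np.set_printoptions(precision=4,suppress=True)
def ray(p,u,v,T=None):
    K=np.array(p['intrinsics']);k1=p['k1']
    d=np.array([(u-K[0,2])/K[0,0],(v-K[1,2])/K[1,1]]);s=d.copy()
    for _ in range(30): s=d/(1+k1*(s@s))
    T=np.array(p['extrinsics']) if T is None else T
    return T[:3,3],T[:3,:3]@np.array([s[0],s[1],1])
def onz(p,u,v,z,T=None):
    o,d=ray(p,u,v,T);return o+d*(z-o[2])/d[2]
def proj(p,X,T=None):
    K=np.array(p['intrinsics']);T=np.array(p['extrinsics']) if T is None else T
    c=T[:3,:3].T@(np.array(X)-T[:3,3]);s=c[:2]/c[2];s=s*(1+p['k1']*(s@s))
    return np.array([K[0,0]*s[0]+K[0,2],K[1,1]*s[1]+K[1,2]])
E
python3 - <<'E'
from h import *
s=r.get_state();print({k:np.round(np.array(v),4) for k,v in s.items()})
for n in ['top','scene']:
    p=r.snapshot(n);cv2.imwrite(f'pics/{n}1.png',p['img'])
    for l in ['pencil_box_center','bay_mouth','short_box_center','riser']:
        print(n,l,[(np.round(d['xyz'],4),round(d['p'],2)) for d in r.spot_point(p,l)][:3])
E
```

```text
{'clock': np.float64(0.0), 'q': array([ 1.1538,  0.69  , -0.1945,  1.5663,  0.1573,  0.9025, -0.2151]), 'qd': array([ 0.    , -0.0006, -0.0025, -0.    ,  0.0002,  0.0012, -0.0004]), 'joint_torque': array([ -0.0008, -52.7577,  -1.2672, -15.3432,  -0.0527,   0.0066,
         0.0002]), 'tool_pos': array([ 0.272 , -0.562 ,  0.2379]), 'eef_rot': array([ 0.9747,  0.2235, -0.0003, -0.0009]), 'contact_force': array([-0.7635,  0.4433, -0.8607]), 'moment': array([ 0.0309, -0.0008, -0.0021]), 'opening': np.float64(0.9983)}
top pencil_box_center [(array([ 0.4906, -0.3099,  0.0174]), 0.7), (array([ 0.6448, -0.024 , -0.0005]), 0.22)]
top bay_mouth [(array([ 0.6451, -0.0268,  0.0017]), 0.64)]
top short_box_center [(array([0.487 , 0.3191, 0.0147]), 0.92)]
top riser [(array([ 0.6435, -0.0268, -0.0026]), 0.77)]
scene pencil_box_center [(array([ 0.4879, -0.3034,  0.013 ]), 0.75)]
scene bay_mouth []
scene short_box_center [(array([0.4905, 0.3204, 0.0119]), 0.6)]
scene riser [(array([ 0.6424, -0.0275, -0.002 ]), 0.56)]
```

View pics/top1.png

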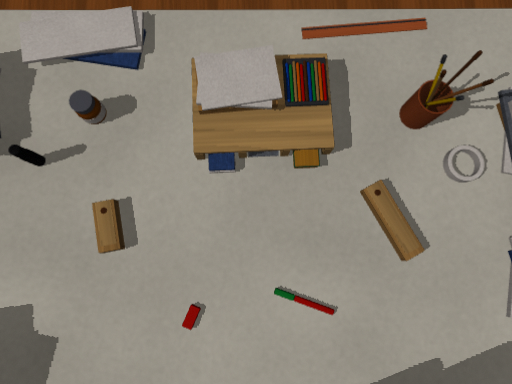

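View pics/scene1.png

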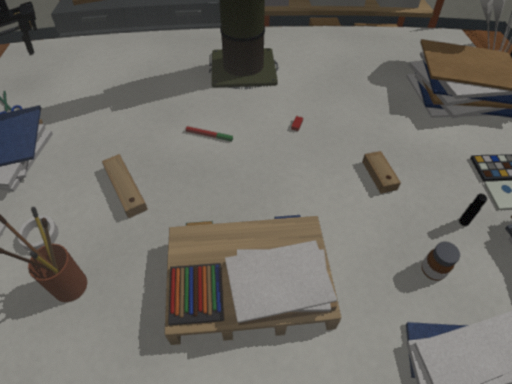

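The top view shows the long box at about (392,220) on the right and the short one at (108,226) on the left. A blue thing (222,161) and a yellow one (306,157) stick out of the outer bays. I'll zoom in on the middle bay and measure corners.

```bash
python3 - <<'E'
import cv2
i=cv2.imread('pics/top1.png')
cv2.imwrite('pics/z1.png',cv2.resize(i[115:185,180:345],None,fx=4.8,fy=4.8,interpolation=cv2.INTER_CUBIC))
cv2.imwrite('pics/z2.png',cv2.resize(i[170:270,350:435],None,fx=6,fy=6,interpolation=cv2.INTER_CUBIC))
E
```

```text
(no output)
```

View pics/z1.png

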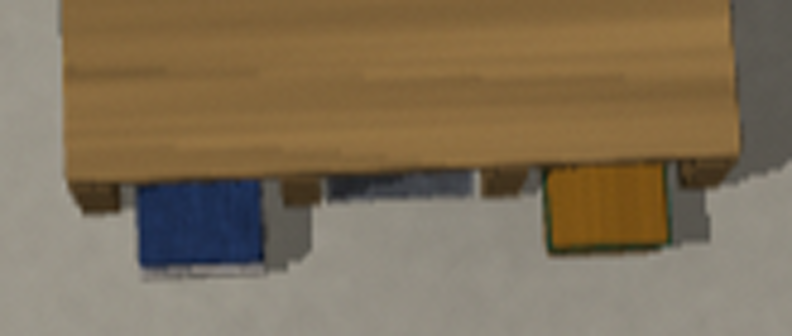

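View pics/z2.png

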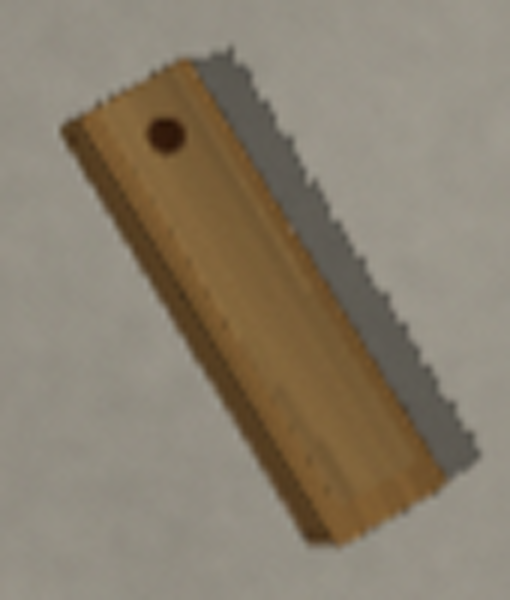

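```bash
python3 - <<'E'
from h import *
p=r.snapshot('top')
f=lambda x,y,s,u,v,z: onz(p,(x+.5)/s-.5+u,(y+.5)/s-.5+v,z)[:2]
c=[f(x,y,6,350,170,.03) for x,y in [(82,124),(188,58),(445,480),(338,545)]]
print(c,[np.linalg.norm(c[i]-c[i-1]) for i in range(4)],'ctr',np.mean(c,0))
for a,b in [(c[0],c[3]),(c[1],c[2])]: print(np.degrees(np.arctan2(*(a-b)[::-1])))
a=f(66,183,4.8,180,115,.06);b=f(738,157,4.8,180,115,.06);print('riser',a,b,np.linalg.norm(a-b),(a+b)/2,'into ang',np.degrees(np.arctan2((a-b)[1],(a-b)[0]))-90)
print('posts z0',f(319,204,4.8,180,115,0),f(483,196,4.8,180,115,0), f(82,213,4.8,180,115,0),f(720,187,4.8,180,115,0))
g=cv2.cvtColor(p['img'],cv2.COLOR_BGR2HSV)
S=R.from_quat(r.get_state()['eef_rot']);print(S.as_matrix())
print(p['img'][150:156,255:272:4].tolist())
E
```

```text
[array([ 0.5554, -0.2447]), array([ 0.5796, -0.2858]), array([ 0.4234, -0.3681]), array([ 0.401 , -0.3274])] [np.float64(0.17507348014802956), np.float64(0.04767888906946767), np.float64(0.17655327463607565), np.float64(0.046421508727641524)] ctr [ 0.4898 -0.3065]
28.171436443570077
27.776019713875797
riser [0.6373 0.1263] [ 0.6457 -0.1761] 0.3025349127483993 [ 0.6415 -0.0249] into ang 1.592985965303427
posts z0 [0.642 0.014] [ 0.645  -0.0654] [0.639  0.1279] [ 0.6481 -0.1807]
[[ 0.9001  0.4357 -0.    ]
 [ 0.4357 -0.9001  0.    ]
 [ 0.     -0.     -1.    ]]
[[[47, 81, 105], [44, 71, 90], [38, 62, 80], [40, 56, 70], [37, 51, 63]], [[37, 49, 59], [35, 44, 51], [36, 44, 51], [62, 64, 67], [56, 59, 62]], [[43, 39, 39], [42, 39, 38], [51, 48, 46], [75, 70, 68], [66, 62, 60]], [[44, 41, 40], [55, 50, 49], [69, 64, 63], [74, 70, 68], [68, 64, 63]], [[44, 42, 40], [70, 64, 63], [72, 67, 65], [71, 67, 64], [68, 64, 62]], [[61, 55, 55], [69, 65, 62], [69, 64, 62], [75, 72, 70], [83, 81, 82]]]
```

Request:
{"api": "carry_out", "payload": {"commands": [[0.01,-0.006,0.006,0,0,0],[0.03,-0.017,0.018,0,0,-1],[0.06,-0.034,0.036,0,0,-2.2],[0.095,-0.054,0.056,0,0,-2.2],[0.13,-0.074,0.077,0,0,-2.2],[0.16,-0.091,0.095,0,0,-2.2],[0.19,-0.108,0.113,0,0,-2.2],[0.212,-0.12,0.126,0,0,-2.2],[0.226,-0.128,0.134,0,0,-2.2],[0.232,-0.132,0.138,0,0,-2.2],[0.232,-0.132,0.138,0,0,-2.2],[0.232,-0.132,0.138,0,0,-2.2]], "fingers": 0, "grip_force": 30}}

```text
clock: 1.75
tool_pos: [0.4231, -0.3435, 0.101]
eef_rot: [0.97, 0.242, -0.0, 0.0]
contact_force: [-0.4, 0.3, 0.1]
opening: 0.997
```

```bash
python3 - <<'E'
from h import *
s=r.get_state();Rm=R.from_quat(s['eef_rot']);t=np.array(s['tool_pos']);print(t,Rm.as_matrix(),s['clock'])
p=r.snapshot('wrist');cv2.imwrite('pics/w1.png',p['img'])
T=np.eye(4);T[:3,:3]=Rm.as_matrix();T[:3,3]=t;T=T@np.array(p['tool_from_camera'])
im=p['img'].copy()
c=np.array([.4898,-.3065]);a=np.radians(28);d=np.array([np.cos(a),np.sin(a)]);n=np.array([-d[1],d[0]])
q=[proj(p,[*(c+sx*.09*d+sy*.024*n),.03],T) for sx,sy in [(1,1),(1,-1),(-1,-1),(-1,1)]]
cv2.polylines(im,[np.int32(np.round(q))],True,(0,0,255),1)
cv2.imwrite('pics/w1o.png',cv2.resize(im,None,fx=1.5,fy=1.5))
E
```

```text
[ 0.4231 -0.3435  0.101 ] [[ 0.8832  0.469  -0.0002]
 [ 0.469  -0.8832 -0.0009]
 [-0.0006  0.0007 -1.    ]] 1.75
```

View pics/w1o.png

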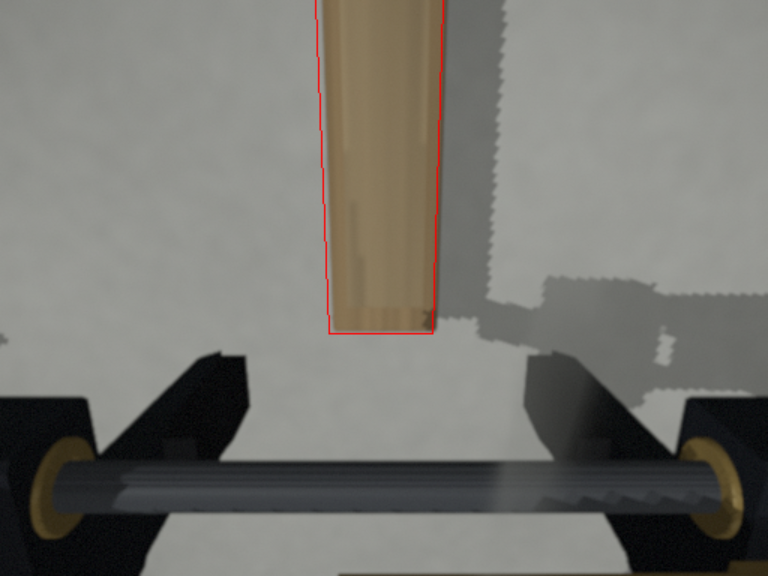

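The wrist view shows the overlaid box outline matching the real box within about 2 mm. The box is centred at column ~385, midway between the fingertips (245 and 525). Descending.

Request:
{"api": "carry_out", "payload": {"commands": [[0,0,0.01,0,0,0],[0.001,0,0.03,0,0,0],[0.002,0,0.055,0,0,0],[0.003,0,0.075,0,0,0],[0.003,0,0.087,0,0,0],[0.003,0,0.094,0,0,0],[0.003,0,0.096,0,0,0],[0.003,0,0.096,0,0,0]]}}

```text
clock: 2.6
tool_pos: [0.4264, -0.3416, 0.005]
eef_rot: [0.97, 0.242, 0.0, 0.0]
contact_force: [0.7, 0.1, -0.4]
opening: 0.996
```

Request:
{"api": "carry_out", "payload": {"commands": [[0,0,0,0,0,0],[0,0,0,0,0,0],[0,0,0,0,0,0],[0,0,0,0,0,0],[0,0,0,0,0,0],[0,0,0,0,0,0],[0,0,0,0,0,0],[0,0,0,0,0,0]], "fingers": 255, "grip_force": 30}}

```text
clock: 3.4
tool_pos: [0.4263, -0.3413, 0.0049]
eef_rot: [0.97, 0.242, 0.0, 0.0]
contact_force: [-0.9, -0.1, 2.2]
opening: 0.542
```

```bash
python3 - <<'E'
from h import *
s=r.get_state();print(s['opening'],s['tool_pos'],R.from_quat(s['eef_rot']).as_matrix())
p=r.snapshot('top');cv2.imwrite('pics/z3.png',cv2.resize(p['img'][170:270,340:440],None,fx=6,fy=6,interpolation=cv2.INTER_CUBIC))
E
```

```text
0.5416193351948132 [ 0.4263 -0.3413  0.0049] [[ 0.8827  0.4699  0.0001]
 [ 0.4699 -0.8827 -0.0001]
 [ 0.      0.0002 -1.    ]]
```

View pics/z3.png

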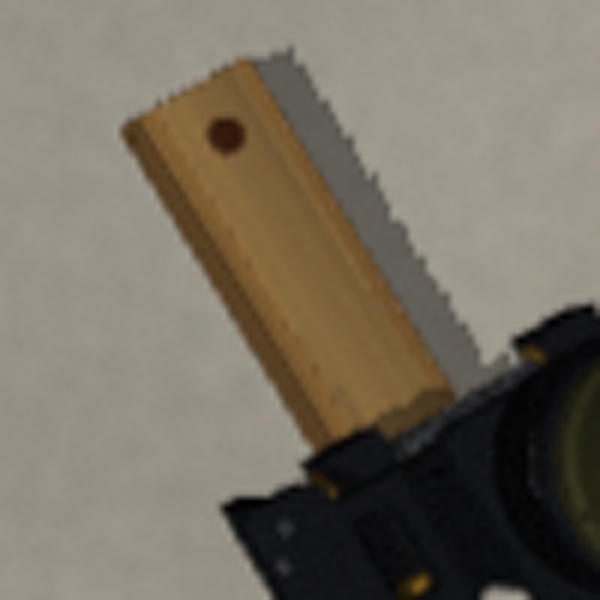

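Request:
{"api": "carry_out", "payload": {"commands": [[0.004,-0.007,0,0,0,0.6],[0.014,-0.024,0,0,0,2.3],[0.028,-0.049,0,0,0,4.8],[0.045,-0.078,0,0,0,7.7],[0.063,-0.11,0,0,0,10.8],[0.081,-0.141,0,0,0,13.9],[0.099,-0.173,0,0,0,17],[0.117,-0.204,0,0,0,20.1],[0.134,-0.233,0,0,0,22.9],[0.147,-0.256,0,0,0,25.2],[0.154,-0.268,0,0,0,26.4],[0.154,-0.268,0,0,0,26.4]]}}

```text
clock: 4.65
tool_pos: [0.4469, -0.0277, 0.013]
eef_rot: [1.0, 0.019, -0.011, -0.003]
contact_force: [-0.3, -0.7, -1.2]
opening: 0.541
```

```bash
python3 - <<'E'
from h import *
s=r.get_state();print(s['opening'],s['tool_pos'],R.from_quat(s['eef_rot']).as_matrix(),s['contact_force'],s['q'])
p=r.snapshot('top')
i=p['img'].copy()
cv2.imwrite('pics/z4.png',cv2.resize(i[110:290,170:350],None,fx=3.3,fy=3.3,interpolation=cv2.INTER_CUBIC))
cv2.imwrite('pics/z5.png',cv2.resize(i[140:220,210:320],None,fx=7,fy=7,interpolation=cv2.INTER_CUBIC))
print([(d['xyz'],d['p']) for d in r.spot_point(p,'bay_mouth')],[(d['xyz'],d['p']) for d in r.spot_point(p,'pencil_box_center')])
E
```

```text
0.5414674733469318 [ 0.4469 -0.0277  0.013 ] [[ 0.999   0.0383 -0.0226]
 [ 0.0384 -0.9992  0.0053]
 [-0.0224 -0.0062 -0.9997]] [-0.2766 -0.7383 -1.1721] [-0.0601  0.9322  0.0388  2.2083 -1.0007  0.0443 -0.5683]
[] []
```

View pics/z4.png

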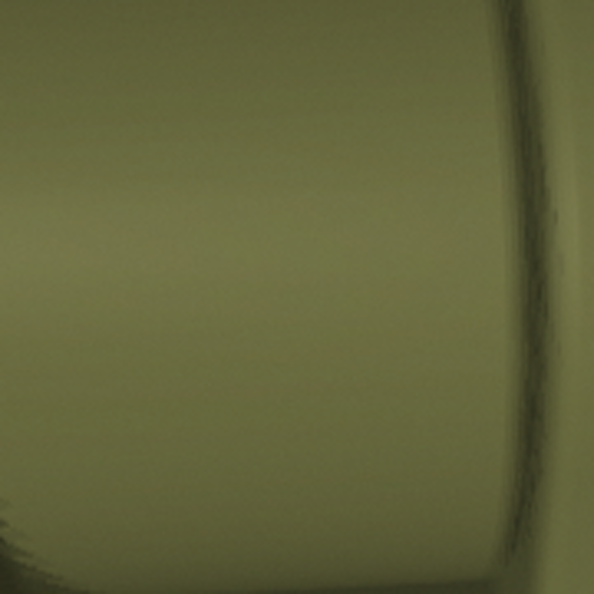

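View pics/z5.png

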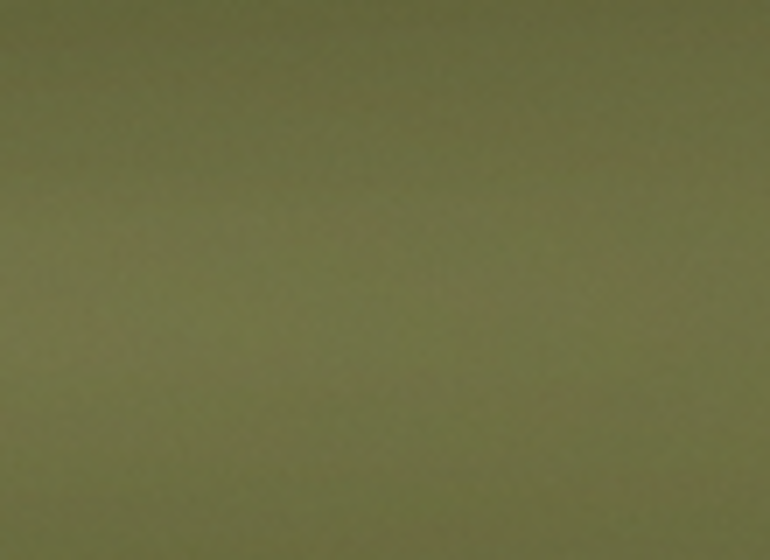

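```bash
python3 - <<'E'
from h import *
s=r.get_state();Rm=R.from_quat(s['eef_rot']);t=np.array(s['tool_pos'])
p=r.snapshot('wrist');cv2.imwrite('pics/w2.png',p['img'])
p=r.snapshot('scene');cv2.imwrite('pics/s2.png',cv2.resize(p['img'],None,fx=1.5,fy=1.5))
s=r.get_state();print(s['q'],s['tool_pos'],s['eef_rot'])
E
```

```text
[-0.0522  0.9319  0.0441  2.2081 -1.0001  0.0426 -0.5708] [ 0.4472 -0.0345  0.0133] [ 0.9999  0.0127 -0.0105 -0.0001]
```

View pics/w2.png

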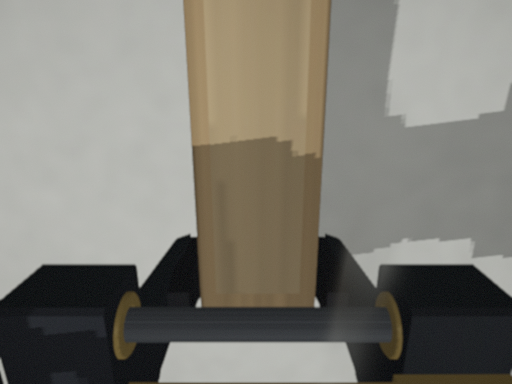

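View pics/s2.png

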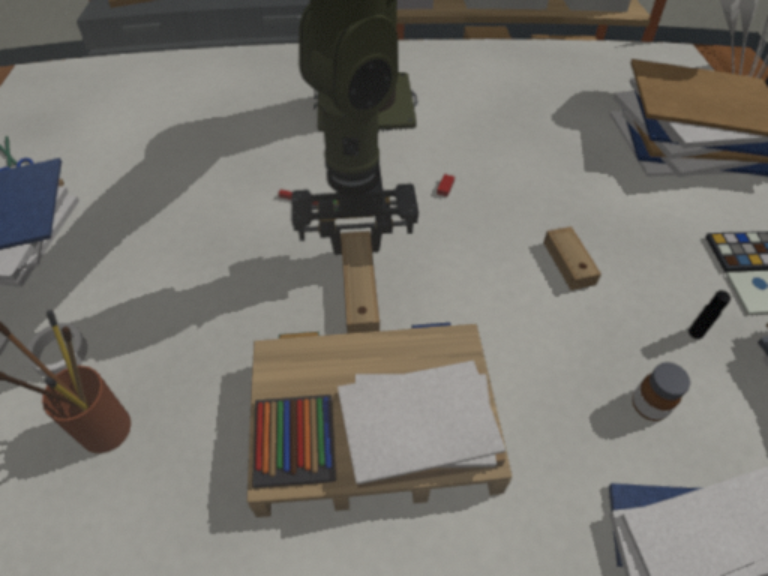

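The scene view shows the box held and in front of the middle bay, with its nose at about (360,325). The arm is at its near-reach limit (joints 5 and 6), so the tool sits 8 mm high and slightly tilted. Moving forward should relieve that.

Request:
{"api": "carry_out", "payload": {"commands": [[0.006,0,0,0,0,0],[0.014,0,0,0,0,0],[0.022,0,0,0,0,0],[0.03,0,0,0,0,0],[0.03,0,0,0,0,0]]}}

```text
clock: 5.4
tool_pos: [0.4792, -0.0333, 0.0127]
eef_rot: [1.0, 0.014, -0.009, -0.0]
contact_force: [0.4, 1.0, -0.3]
opening: 0.544
```

```bash
python3 - <<'E'
from h import *
s=r.get_state();print(s['q'],s['tool_pos'],R.from_quat(s['eef_rot']).as_matrix(),s['contact_force'])
E
```

```text
[-0.1315  0.9488  0.1753  2.1218 -0.979   0.1725 -0.5977] [ 0.4792 -0.0333  0.0127] [[ 0.9995  0.0271 -0.0184]
 [ 0.0271 -0.9996  0.0002]
 [-0.0184 -0.0007 -0.9998]] [ 0.4152  0.998  -0.2902]
```

Request:
{"api": "carry_out", "payload": {"commands": [[0,-0.001,0.002,0,0.3,0],[0,-0.002,0.004,0,0.6,0],[0,-0.0025,0.006,0,1,0],[0,-0.0025,0.007,0,1,0],[0,-0.0025,0.007,0,1,0]]}}

```text
clock: 5.9
tool_pos: [0.4768, -0.0299, 0.0056]
eef_rot: [1.0, 0.014, -0.002, -0.001]
contact_force: [0.1, 0.5, -0.5]
opening: 0.541
```

```bash
python3 - <<'E'
from h import *
s=r.get_state();print(s['tool_pos'],R.from_quat(s['eef_rot']).as_matrix(),s['contact_force'],s['moment'])
p=r.snapshot('scene');i=p['img']
# overlay bay lines: bay axis at z=0 and bay edges
m=np.array([.6437,-.026]);a=np.radians(1.65);d=np.array([np.cos(a),np.sin(a)]);n=np.array([-d[1],d[0]])
im=cv2.resize(i[100:260,150:340],None,fx=4,fy=4,interpolation=cv2.INTER_CUBIC)
T=np.array(p['extrinsics']);P=lambda X:tuple(int(v) for v in np.round((proj(p,X)-[150,100]+.5)*4-.5))
for y in(-.024,.024): cv2.line(im,P([*(m-.16*d+y*n),.03]),P([*(m+y*n),.03]),(0,0,255),1)
cv2.polylines(im,[np.array([P([*(m+x*d+y*n),.06]) for x,y in [(0,-.153),(0,.153),(.22,.153),(.22,-.153)]])],True,(255,255,0),1)
cv2.imwrite('pics/s3.png',im)
E
```

```text
[ 0.4768 -0.0299  0.0056] [[ 0.9996  0.0277 -0.004 ]
 [ 0.0277 -0.9996  0.0025]
 [-0.0039 -0.0026 -1.    ]] [ 0.0696  0.5418 -0.5115] [ 0.0284  0.1437 -0.0444]
```

View pics/s3.png

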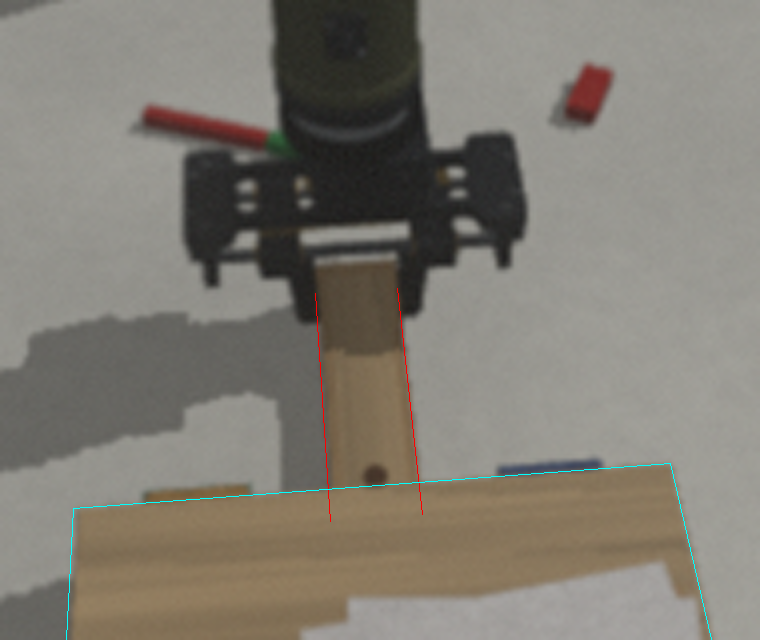

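The scene overlay shows the riser outline (cyan) and the bay-centred box lane (red) lining up with the riser and box to within 1–2 px. The box is straight in front of the bay, so I'm inserting it.

Request:
{"api": "carry_out", "payload": {"commands": [[0.004,0,0,0,0,0],[0.012,0,0,0,0,0],[0.022,0,0,0,0,0],[0.032,0,0,0,0,0],[0.042,0,0,0,0,0],[0.052,0,0,0,0,0],[0.062,0,0,0,0,0],[0.072,0,0,0,0,0],[0.082,0,0,0,0,0],[0.09,0,0,0,0,0],[0.095,0,0,0,0,0],[0.095,0,0,0,0,0]]}}

```text
clock: 7.15
tool_pos: [0.5731, -0.027, 0.0054]
eef_rot: [1.0, 0.015, -0.001, -0.001]
contact_force: [0.9, -0.4, -1.4]
opening: 0.54
```

```bash
python3 - <<'E'
from h import *
s=r.get_state();print(s['q'],s['tool_pos'],R.from_quat(s['eef_rot']).as_matrix(),s['contact_force'],s['moment'])
E
```

```text
[-0.2464  1.03    0.3808  1.8643 -0.8806  0.4283 -0.7503] [ 0.5731 -0.027   0.0054] [[ 0.9996  0.0292 -0.0022]
 [ 0.0292 -0.9996  0.0016]
 [-0.0021 -0.0017 -1.    ]] [ 0.8583 -0.3782 -1.3618] [ 0.0168 -0.0173  0.017 ]
```

Request:
{"api": "carry_out", "payload": {"commands": [[0.003,0,0,0,0,0],[0.006,0,0,0,0,0],[0.009,0,0,0,0,0],[0.012,0,0,0,0,0],[0.013,0,0,0,0,0],[0.014,0,0,0,0,0],[0.014,0,0,0,0,0]]}}

```text
clock: 7.85
tool_pos: [0.5864, -0.0268, 0.0053]
eef_rot: [1.0, 0.014, -0.002, -0.001]
contact_force: [-1.3, -0.1, -0.7]
opening: 0.543
```

Request:
{"api": "carry_out", "payload": {"commands": [[0.001,0,0,0,0,0],[0.002,0,0,0,0,0],[0.002,0,0,0,0,0]]}}

```text
clock: 8.15
tool_pos: [0.5884, -0.0267, 0.0054]
eef_rot: [1.0, 0.014, -0.002, -0.001]
contact_force: [-0.7, 0.0, -0.5]
opening: 0.54
```

Request:
{"api": "carry_out", "payload": {"commands": [[0.001,0,0,0,0,0],[0.002,0,0,0,0,0],[0.002,0,0,0,0,0]]}}

```text
clock: 8.45
tool_pos: [0.5897, -0.0266, 0.0052]
eef_rot: [1.0, 0.014, -0.002, -0.001]
contact_force: [-2.7, 0.2, 0.0]
opening: 0.543
```

Request:
{"api": "carry_out", "payload": {"commands": [[0.001,0,0,0,0,0],[0.002,0,0,0,0,0],[0.002,0,0,0,0,0]]}}

```text
clock: 8.75
tool_pos: [0.5897, -0.0266, 0.005]
eef_rot: [1.0, 0.014, -0.004, -0.001]
contact_force: [-6.5, -0.1, 1.8]
opening: 0.541
```

Request:
{"api": "carry_out", "payload": {"commands": [[0.001,0,0,0,0,0],[0.002,0,0,0,0,0],[0.002,0,0,0,0,0]]}}

```text
clock: 9.05
tool_pos: [0.5897, -0.0266, 0.0049]
eef_rot: [1.0, 0.014, -0.006, -0.002]
contact_force: [-10.7, -0.7, 5.6]
opening: 0.541
```

Contact with the back is clear: the tool is stalled at x = 0.5897 while the force rises to 11 N, just where the back should be. I'll ease off the preload, open part way to clear the neighbours, and go up.

Request:
{"api": "carry_out", "payload": {"commands": [[-0.002,0,0,0,0,0],[-0.004,0,0,0,0,0],[-0.004,0,0,0,0,0]]}}

```text
clock: 9.35
tool_pos: [0.5897, -0.0266, 0.0052]
eef_rot: [1.0, 0.014, -0.002, -0.001]
contact_force: [-3.2, -0.3, -1.2]
opening: 0.544
```

Request:
{"api": "carry_out", "payload": {"commands": [[0,0,0,0,0,0],[0,0,0,0,0,0],[0,0,0,0,0,0],[0,0,0,0,0,0],[0,0,0,0,0,0]], "fingers": 70}}

```text
clock: 9.85
tool_pos: [0.5905, -0.0266, 0.0054]
eef_rot: [1.0, 0.014, -0.001, -0.001]
contact_force: [-0.0, -0.3, -0.1]
opening: 0.726
```

Request:
{"api": "carry_out", "payload": {"commands": [[0,0,-0.005,0,0,0],[0,0,-0.015,0,0,0],[0,0,-0.035,0,0,0],[0,0,-0.06,0,0,0],[0,0.01,-0.09,0,0,0],[0,0.03,-0.12,0,0,0],[0,0.06,-0.15,0,0,0],[0,0.1,-0.17,0,0,0],[0,0.14,-0.18,0,0,0],[0,0.18,-0.18,0,0,0],[0,0.2,-0.18,0,0,0],[0,0.2,-0.18,0,0,0]]}}

```text
clock: 11.05
tool_pos: [0.5953, -0.2317, 0.1864]
eef_rot: [1.0, 0.011, -0.001, 0.001]
contact_force: [0.5, 0.2, 0.5]
opening: 0.727
```

```bash
python3 - <<'E'
from h import *
s=r.get_state();print(s['q'],s['tool_pos'],s['contact_force'],s['clock'])
for n in ['top','scene']:
    p=r.snapshot(n);cv2.imwrite(f'pics/{n}5.png',cv2.resize(p['img'],None,fx=1.5,fy=1.5))
    for l in ['pencil_box_center','short_box_center']:
        print(n,l,[(np.round(d['xyz'],4),round(d['p'],2)) for d in r.spot_point(p,l)][:3])
E
```

```text
[-0.0222  0.8562  0.6318  1.5953 -0.6049  0.8954 -0.7149] [ 0.5953 -0.2317  0.1864] [0.5456 0.2205 0.4742] 11.05
top pencil_box_center []
top short_box_center []
scene pencil_box_center []
scene short_box_center [(array([0.487 , 0.323 , 0.0126]), 0.62)]
```

View pics/top5.png

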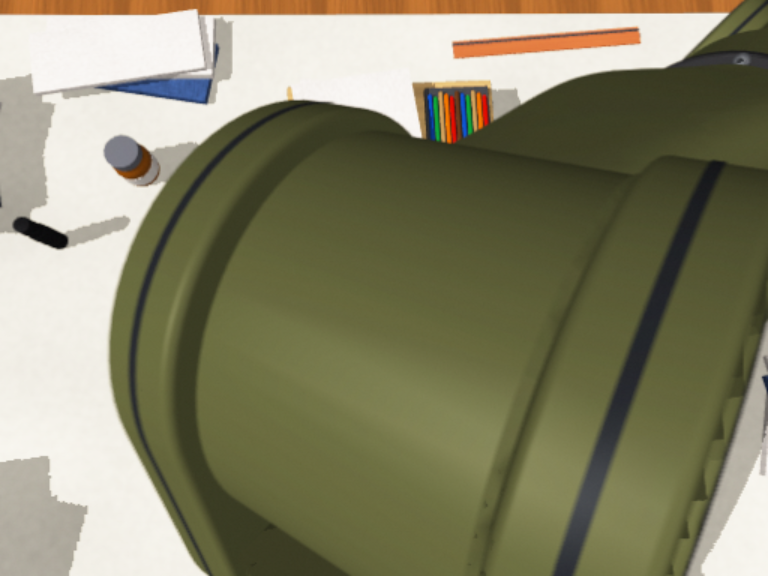

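View pics/scene5.png

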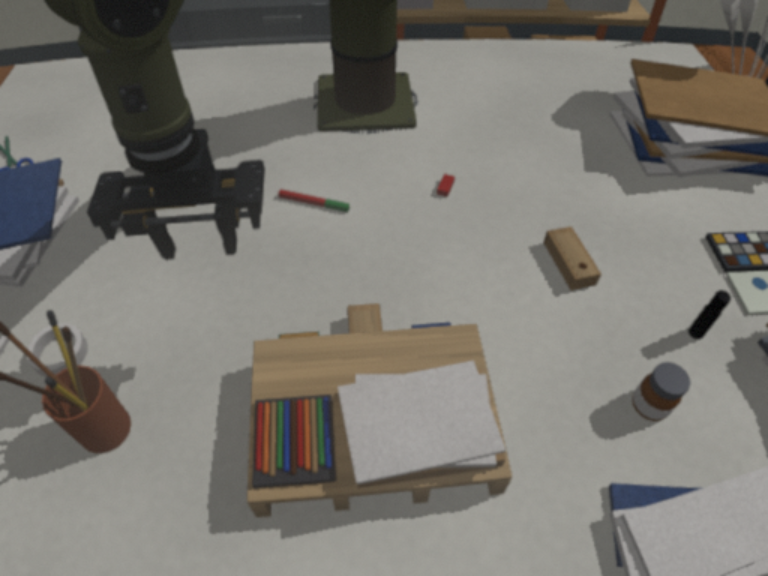

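The scene view shows only the box's outer end sticking out, at about (365,318), straight in the middle bay. The short box hasn't moved, and the arm is clear. I'll measure the outer end.

```bash
python3 - <<'E'
from h import *
p=r.snapshot('scene');i=p['img']
m=np.array([.6437,-.026]);a=np.radians(1.65);d=np.array([np.cos(a),np.sin(a)]);n=np.array([-d[1],d[0]])
u0,v0=205,185
im=cv2.resize(i[v0:v0+50,u0:u0+80],None,fx=9,fy=9,interpolation=cv2.INTER_CUBIC)
P=lambda X:tuple(int(v) for v in np.round((proj(p,X)-[u0,v0]+.5)*9-.5))
cv2.polylines(im,[np.array([P([*(m+x*d+y*n),.03]) for x,y in [(0,-.024),(-.07,-.024),(-.07,.024),(0,.024)]])],False,(0,0,255),1)
cv2.line(im,P([*(m-.153*n),.06]),P([*(m+.153*n),.06]),(255,255,0),1)
cv2.imwrite('pics/s6.png',im)
E
```

```text
(no output)
```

View pics/s6.png

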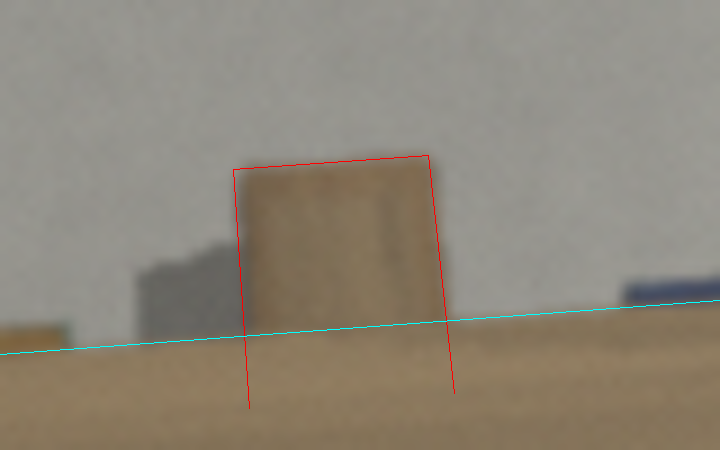

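The outer end matches the predicted outline (fully seated, centred, at z = 30 mm) to within about 2 mm, so I'm handing in.

```bash
python3 -c "
from h import *
print(r.finish_job(), r.get_state()['clock'])"
```

```text
the job is handed in; nothing more can be done
the job is handed in; nothing more can be done
```

The long pencil box is in the empty middle bay, pushed in until it met the back, and released. I handed the job in about 11 s into the 43 s limit; no verdict was reported.

**How it went:** I gripped the box near its outer end, slid and turned it into line with the bay, and pushed it in. It stopped where the back should be, with the force rising to about 11 N. I then eased off, opened the fingers part way and lifted clear.

**Last checks:**
- **Position:** in the scene camera, the box's outer end matches the fully seated, centred, flat outline to about 2 mm.
- **Contact:** force on the tool is about zero, and the arm stands clear of everything.
- **Short box:** the network puts it within about 4 mm of its first reading, which is its own accuracy.

**What failed or disagreed:**
- **Near-reach limit:** while lining up, the arm reached its near limit. Joint 5 read -1.0007 against a limit of -1, within the scatter of the readings. The tool rose about 8 mm and tilted about 1°, and I corrected both before inserting.
- **Blocked view:** the arm hid the scene from the top camera at the end, so the final check rests on the scene camera. The networks also found no pencil box in the final pictures.

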